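# Lock the drying cartridge into the vacuum pump

## Task

Fit the drying cartridge (the white one with the flat grip tab on top) into the round bayonet socket on the vacuum pump: rest it lightly on the socket, feel for the entry slots, push it down against the spring and twist it clockwise, as seen from above, all the way to its stop, so that it stays locked, upright and let go. Do not force it and do not let it fall over, and leave the other glassware and containers where they stand.

Things in the scene. Friction and masses are not known exactly. Their poses are not given: they have to be found in the camera images.
- cart_mid (a point): Drying cartridge, loose, standing upright on the bench: 113 mm high, 0.15 to 0.3 kg. This point is on its axis, 56.5 mm above its underside; z is up along the axis. White body 60 mm in diameter from 24 to 70 mm above the underside, grey cap 62 mm in diameter up to 76 mm, a flat grip tab above, a narrower spigot below.
- cart_tab (a point): Centre of the cartridge's grip tab (94.5 mm above its underside): a flat grey block 18 mm thick along x, 50 mm long along y, 37 mm tall, standing on the cap. Pinch it across its thickness.
- cart_foot (a point): Centre of the cartridge's underside; same axes. Here is the round grey spigot, 44 mm in diameter and 24 mm high, its lowest 5 mm tapered to 40 mm.
- cart_lug (a point): One of the two bayonet lugs on the cartridge's spigot, at +y of its axis; the other is opposite at -y, so that half a turn makes no difference. They lie below the two ends of the tab. Each is 10 mm wide, reaches 28.3 mm from the axis, and spans 6 to 13 mm above the underside.
- socket (a point): Bayonet socket on top of the vacuum pump, fixed: on its axis, level with its rim, 90 mm above the bench; x points to the pump's motor. Aluminium ring 74 mm across, 47 mm bore, with two opposite entry slots 13 mm wide reaching 30 mm from the axis. They lie along the pump's +y and -y, but up to 0.6 rad off either way: not measured, but seen from above or felt. The ring does not turn.
- lip_under (a point): On the socket's axis, level with the underside of its lip (6 mm thick). Lugs not over the slots rest on the lip, the cartridge's underside then 6 mm below the rim. Past the lip (underside over 19 mm below the rim) they turn clockwise only, seen from above, by 0.87 rad to a hard stop; the body lands on the rim at 24 mm. Let go there, the spring holds them up against the lip, at 19 mm.
- spring_plate (a joint): Sprung plate in the socket's bore, how far it is pushed down, in m: it meets the cartridge's underside 9 mm below the rim (0), where it pushes up with 5 N; 8 N at 0.010 (lugs just below the lip), 9.6 N at 0.015 (body on the rim).
- telltale (a joint): Brass telltale pin in the socket ring, in m: 0 at rest; in the last 5 mm of the twist (0.19 rad) a lug pushes it, against a weak spring (up to 1.8 N), to 0.005 at the hard stop; it then stands out farther from the ring's side.
- motor (a point): Centre of the pump's motor, a cylinder 84 mm thick lying along the pump's x, from 60 to 177 mm beyond the socket's axis, its top 128 mm above the bench. The grey case below is 150 mm wide, reaches 60 mm before the socket's axis and 170 mm behind, its top 60 mm above the bench.
- spent_mid (a point): Bystander: spent canister of about the same size and material but with a small round knob (22 mm) on top and no spigot; origin at its centre, 50 mm up
- flask_mid (a point): Bystander: conical glass flask, 80 mm wide, 114 mm high; origin at its centre
- beaker_mid (a point): Bystander: glass beaker, 68 mm wide, 90 mm high; origin at its centre
- reagent_mid (a point): Bystander: white jar with a blue cap, 56 mm wide, 105 mm high; origin at its centre
- reagent2_mid (a point): Bystander: white jar with a white cap, 56 mm wide, 115 mm high; origin at its centre
- stopper_mid (a point): Bystander: cork stopper, 34 mm wide, 30 mm high; origin at its centre
There are look-alikes about, which are no part of the job. What is shaped like the part that bears cart_mid but pink or yellow is not meant.

How it is judged:
On the way, in this order (a step that is already met when the one before it is completed fails the run):
1. the cartridge is lifted off the bench (height (world z) of cart_foot above 0.03 m), for 0.2 s.
2. its lugs are pushed down through the slots, below the lip, not yet twisted home (horizontal distance between cart_foot and socket below 0.004 m and z of cart_foot in the frame of socket below -0.0175 m and value of joint telltale below 0.001 m), for 0.1 s.
At the end, for the whole second after the job is handed in: The cartridge stands in the socket, its underside 16.5 to 25.5 mm below the rim and within 4 mm of the socket's axis, upright within 0.08 rad, twisted to the stop (telltale pin pushed out by more than 3.5 mm), let go and at rest (horizontal distance between cart_foot and socket below 0.004 m and z of cart_foot in the frame of socket between -0.0255 and -0.0165 m and value of joint telltale above 0.0035 m and angle between cart_foot's own z axis and vertical below 0.08 rad and linear speed of cartridge below 0.02 m/s and angular speed of cartridge below 0.2 rad/s); the robot touches nothing.
It fails at once if the cartridge is forced: more than 40 N between it and the pump (contact force between cartridge and pump above 40 N).
It fails at once if the cartridge tips over (more than 0.6 rad) (angle between cart_foot's own z axis and vertical above 0.6 rad).
It fails at once if a bystander is shifted by more than 30 mm (distance of any of spent_mid, flask_mid, beaker_mid, reagent_mid, reagent2_mid, stopper_mid from where it was at the start of the episode above 0.03 m).
It also fails if it takes over 67 s, if anything falls off the work surface, if the arm or the gripper's body presses on something with over 40 N, if the wrist force passes 120 N, or if a joint passes its speed limit or range.

## Robot

A 6-joint arm with a two-finger parallel gripper is mounted at the origin on the work surface. World frame = base frame: x ahead of the robot, y to its left, z up, the work surface at z = 0. Lengths are in m, angles in rad, forces in N, time in s.
With the tool pointing down it reaches from about 0.25 to 0.775 m from the base axis. Payload 4 kg.
Tool frame: the origin (TCP) lies midway between the tips of the shut fingers; the grasp point (between the pads) lies 19 mm behind it; z points along the fingers, y is the direction in which the jaws open and shut (so a half turn about z gives the same grasp; the last joint's range is limited). The gripper opens to 94 mm and grips with 3 to 60 N. Pads are 16 mm wide; open, the fingers measure 119 mm over their backs; the gripper's body (75 mm by 177 mm) begins 78 mm behind the grasp point.
Start: joints at [1.23, 0.087, 1.371, -0, 1.684, -0.103], TCP at [0.13, 0.535, 0.206] pointing down, gripper open.
Joint ranges: [-3.1, 3.1], [-0.76, 2.03], [0.27, 2.55], [-1.08, 4.22], [0.17, 2.65], [-2.57, 2.57]. Speed limits (rad/s): [2.79, 2.79, 3.14, 3.14, 3.14, 3.14].

## Interface

Orientations are given as [roll, pitch, yaw] about the fixed x, y, z axes, in that order (R = Rz(yaw) Ry(pitch) Rx(roll)).
In Python, from bench import robot gives the robot as it stands.
- The arm moves only by the tool drive_tool, never from a script. Its argument "series" is a list that holds one entry, the list of rows, each a list of 7 numbers: the turn, a rotation vector about the tool's x, y, z in rad, then the shift along the tool's x, y, z in cm, then the opening in per cent of the stroke, from 0 (shut) to 100 (fully open). In form: [[[rx, ry, rz, tx, ty, tz, fingers], ...]]. A call has 1 to 20 rows; each row is the pose to reach, as a shift and turn from the pose measured when the call began, along the tool's axes at that moment; what a row does not reach only later rows make up. A row lasts 1/10 s, in which the tool goes at most 50 mm and 8.59 degrees, less where a joint would pass 70% of its speed; a pose out of reach is approached as far as the arm can. A call with a gripper value outside its range is refused whole. The fingers move at their own pace and stop on an object; the grip force is fixed at half the most. Time passes only in rows, so rows that repeat a pose let the fingers close. It gives the time, the measured TCP pose, the force and the opening at its end, in the units of the state.
- robot.get_obs(): the state, without advancing time (a new reading comes with each control period).
- robot.snapshot(name): name is "side" or "top"; returns a dict with "img" (384x512x3 uint8, blue, green, red), "depth" (384x512 float32, m along the optical axis (not along the pixel's ray), 0 where there is no reading), "vertical_fov" (degrees; the focal length in pixels is half the picture's height over the tangent of half this angle, whatever the lens; pixels are square), "cx", "cy" (the principal point, pixels), "rvec" (rotation vector, rad) and "tvec" (3), from world to camera coordinates, as OpenCV has them. Camera axes: x right, y down, z forward; pixel columns grow to the right and rows downward; lengths in m; the calibration is good to about 2 mm. A picture is of the moment at which its call begins.
- robot.close_job(): hands the job in, once; it reports no verdict.
The state is a dict: "time": time; "joint_positions": joint angles; "qvel": joint speeds; "joint_torque": joint torques, N m; "tool_pos": TCP position; "ee_rot": TCP orientation; "wrist_force": force on the tool from outside, world axes, zero at the start; "wrist_torque": the same for the moment, N m; "width": finger opening in m.
Only numpy, scipy, OpenCV 4.12 (cv2) and the standard library are available. Lean on these libraries where they do the work, as an engineer would, in place of code of your own. Each camera call takes 0.05 s, during which the arm holds its last target.

## Working session

There is one attempt and no reset: what is moved stays moved. The work goes in short steps, Python scripts to look and compute and a tool call to move; the robot and the scene stay as the last step left them, time stands still between calls to the robot, and variables do not carry over. Pictures are saved under pics/ and viewed, and the job is handed in when it is done.

Besides the shell and the picture viewer there is one more tool, called after "Emit:" as name(argument=value, ...), one argument or row to a line, values as JSON. drive_tool: Moves the arm, as the interface text tells. Its arguments: {"type":"object","properties":{"series":{"type":"array","items":{"type":"array","items":{"type":"array","items":{"type":"number"}}}}},"required":["series"]}

```bash
ls; mkdir -p pics
cat > h.py <<'E'
import numpy as np,cv2
from bench import robot
def snap(n,f=None):
    s=robot.snapshot(n)
    if f: cv2.imwrite('pics/'+f,s['img'])
    H,W=s['img'].shape[:2]
    s['f']=H/2/np.tan(np.radians(s['vertical_fov'])/2)
    s['R']=cv2.Rodrigues(np.array(s['rvec'],float))[0]; s['t']=np.array(s['tvec'],float).ravel()
    s['C']=-s['R'].T@s['t']
    return s
def ray(s,u,v,z):
    d=s['R'].T@np.array([(u-s['cx'])/s['f'],(v-s['cy'])/s['f'],1.])
    return s['C']+d*(z-s['C'][2])/d[2]
def proj(s,p):
    q=s['R']@np.asarray(p,float)+s['t']; return s['cx']+s['f']*q[0]/q[2],s['cy']+s['f']*q[1]/q[2]
def cloud(s):
    H,W=s['depth'].shape; v,u=np.mgrid[:H,:W]; d=s['depth']
    P=np.stack([(u-s['cx'])/s['f']*d,(v-s['cy'])/s['f']*d,d],-1)
    return (P-s['t'])@s['R']
E
python3 - <<'E'
from h import *
for n in('top','side'):
    s=snap(n,n+'0.png'); print(n,s['C'],s['f'],s['R'].round(3).tolist(),s.keys())
print(robot.get_obs())
E
```

```text
pics
top [0.34667263 0.03569053 1.48233227] 430.36703612699915 [[0.015, -1.0, -0.005], [-0.989, -0.014, -0.147], [0.147, 0.007, -0.989]] dict_keys(['img', 'depth', 'vertical_fov', 'cx', 'cy', 'rvec', 'tvec', 'f', 'R', 't', 'C'])
side [ 0.43384193 -0.63215659  0.79762052] 377.3244271078235 [[0.979, -0.204, 0.006], [-0.143, -0.704, -0.696], [0.146, 0.68, -0.718]] dict_keys(['img', 'depth', 'vertical_fov', 'cx', 'cy', 'rvec', 'tvec', 'f', 'R', 't', 'C'])
{'time': 0.1, 'joint_positions': array([ 1.22988438e+00,  8.79020285e-02,  1.37212444e+00,  2.04080602e-05,
        1.68362539e+00, -1.03083550e-01]), 'qvel': array([-0.00044994, -0.00230498, -0.00355877, -0.0010537 ,  0.00097282,
        0.00014702]), 'joint_torque': array([ 1.22646867e-03, -3.41249299e+01, -3.03302658e+01,  7.19061820e-02,
        3.04320536e-02, -8.69444216e-05]), 'tool_pos': array([0.12939241, 0.53403551, 0.20439899]), 'ee_rot': array([-3.13954647e+00, -2.32069399e-04,  2.90376629e+00]), 'wrist_force': array([-0.30073744, -0.32163059, -0.55668855]), 'wrist_torque': array([ 0.0585556 , -0.08591818,  0.03032435]), 'width': 0.09367276699858607}
```

View pics/top0.png

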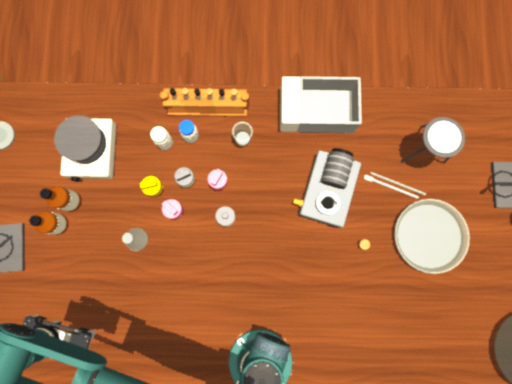

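View pics/side0.png

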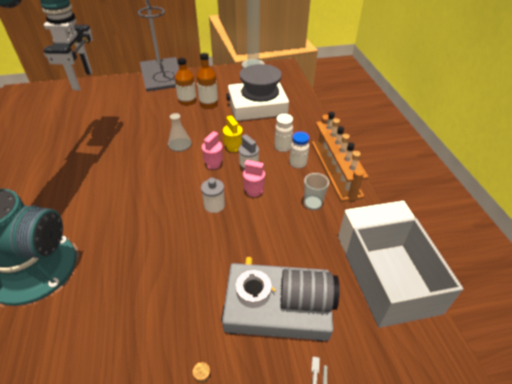

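The top view shows the grey/white cartridge at about (184,177), the spent canister at (225,216), and the socket at (328,202) with the motor above it. I'll zoom in on each.

Run:
```python
from h import *
t=snap('top');s=snap('side')
def crop(im,u,v,r,k): return cv2.resize(im[v-r:v+r,u-r:u+r],None,fx=k,fy=k,interpolation=cv2.INTER_CUBIC)
a=np.hstack([crop(t['img'],184,177,24,8),crop(t['img'],328,202,24,8)])
b=np.hstack([crop(s['img'],249,152,24,8),crop(s['img'],253,288,24,8)])
cv2.imwrite('pics/crop1.png',np.vstack([a,b])[:,:])
for n,q in(('t',t),('s',s)):
    P=cloud(q); 
    for c in([(184,177),(328,202),(313,202)] if n=='t' else [(249,145),(249,155),(270,288)]): print(n,c,P[c[1],c[0]].round(4))
P=cloud(t)
for nm,(u,v) in dict(cart=(184,177),pump=(328,202)).items():
    w=P[v-22:v+22,u-22:u+22]; print(nm); print((w[::2,::2,2]*1000).round().astype(int))
```

```text
t (184, 177) [0.595  0.26   0.0921]
t (328, 202) [ 0.5199 -0.2126  0.0858]
t (313, 202) [ 0.5221 -0.167   0.0625]
s (249, 145) [0.6022 0.25   0.1014]
s (249, 155) [0.599  0.2345 0.076 ]
s (270, 288) [ 0.5544 -0.2254  0.0885]
cart
[[   5    8   -6   -1    5    2   -4    0    4    4    4    9    5    2
     1   -1    1    2    4    4    8   -1]
 [   5   -3    5    7    5    3   -5   -5    4   -1    3    0    4    4
     3    2    1    4    0    4    1    2]
 [  -3    7    7    8    1    2    1    0    9    6    2    6    6    4
     2 1482   -3   -4    3    3    6    6]
 [   4    2    4    5    0    4    8   -1    3    8    4    4    9    1
     2    3    2    4   -7   -2   -1    0]
 [   2    4   -2    3    3    0    3    2    6   -1    4    0    0   -2
     3    0    4    5    4    1    3    4]
 [   2    0   -1   -3    4    6   -1   -6    6   -6    0   -1    5    5
     4    0   -5    6    3    2    1    0]
 [  -3    1    2   -2   13    9   -3    5   -1    4   76   73   79    4
    -4    0   -6    2   -1    3    1   -1]
 [  -1    6   -5   -4    1    4    4   -1   81   76   80   82  11
[... 3496 characters left out ...]
 65    2]
 [  66   56   58   62   64   60   57   65   81   91   97   88   85   89
    90   66   59   66   64   63   62   -1]
 [  59   55   62   61   64   69   61   62   62   65   68   67   63   61
    58   63   66   60   60   65   59    5]
 [  46   52   60   60   61   63   66   60   61   60   62   60   67   61
    61   59   62   58   58   63   59   10]
 [  -4    3   25   45   61   66   58   63   64   61   62   61   60   64
    61   65   65   62   58   66   -4   -3]
 [   0   -3    5   -6   -3   25   40   56   60   61   60   59   61   64
    61   62   67   59   60   58    2   -4]
 [  -1   -3   -4    1    1    4    4    4   15   35   54   55   61   60
    59   63   64   61   55   61   -3    3]]
```

View pics/crop1.png

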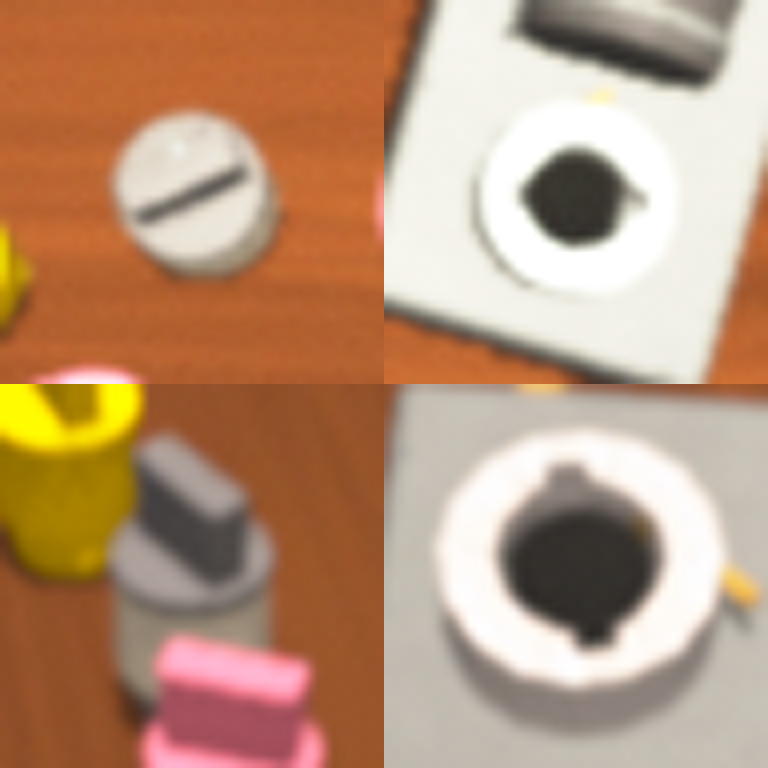

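```bash
cat > meas.py <<'E'
from h import *
def rays(s,uv,z):
    return np.array([ray(s,u,v,z) for u,v in uv])[:,:2]
t=snap('top');s=snap('side')
for n,q,(u0,v0) in(('top',t,(184,177)),('side',s,(249,150))):
    P=cloud(q); m=(P[...,2]>.097)&(P[...,2]<.13)
    yy,xx=np.where(m); k=(abs(xx-u0)<14)&(abs(yy-v0)<18)
    X=rays(q,np.c_[xx,yy][k],.113)
    # keep points (top face): grid xy via depth
    pts=P[yy[k],xx[k]]
    ok=np.hypot(*(pts[:,:2]-[.595,.26]).T)<.04; pts=pts[ok]
    r=cv2.minAreaRect((pts[:,:2]*1e3).astype(np.float32)); w,V=np.linalg.eigh(np.cov(pts[:,:2].T))
    print(n,'tab',pts.mean(0).round(4),r,'long axis',np.degrees(np.arctan2(V[1,1],V[0,1])),len(pts),np.sqrt(w*12))
    m=(P[...,2]>.068)&(P[...,2]<.085); k=m&(np.hypot(P[...,0]-.595,P[...,1]-.26)<.045)
    c=cv2.minEnclosingCircle((P[k][:,:2]*1e3).astype(np.float32)); print('cap',c,P[k].mean(0))
# socket ring, bright contour in each image
for n,q,(u0,v0) in(('top',t,(328,202)),('side',s,(253,288))):
    g=cv2.cvtColor(q['img'],cv2.COLOR_BGR2GRAY); 
    k=8; r=24
    im=cv2.resize(g[v0-r:v0+r,u0-r:u0+r],None,fx=k,fy=k,interpolation=cv2.INTER_CUBIC)
    def toW(c,z): 
        uv=(c.reshape(-1,2)+.5)/k-.5+[u0-r,v0-r]; return rays(q,uv,z)
    for th in (110,130,150):
        cs,_=cv2.findContours((im<th).astype(np.uint8),cv2.RETR_LIST,cv2.CHAIN_APPROX_NONE)
        for c in cs:
            a=cv2.contourArea(c)
            if cv2.pointPolygonTest(c,(192,192),False)>0 and a<30000:
                W=toW(c,.09); ce,_,_=cv2.fitEllipse((W*1e3).astype(np.float32)) ,0,0
                print(n,th,'hole',ce)
                d=W-np.array(ce[0])/1e3; rr=np.hypot(*d.T); an=np.degrees(np.arctan2(d[:,1],d[:,0]))
                for b in range(-180,180,10):
                    kk=(an>=b)&(an<b+10); print(f'{b}:{rr[kk].max()*1e3 if kk.any() else 0:.1f}',end=' ')
                print()
    for th in (225,238):
        cs,_=cv2.findContours((im>th).astype(np.uint8),cv2.RETR_EXTERNAL,cv2.CHAIN_APPROX_NONE)
        c=max(cs,key=cv2.contourArea); W=(toW(c,.09)*1e3).astype(np.float32); print(n,th,'ring outer',cv2.fitEllipse(W),cv2.minEnclosingCircle(W))
E
python3 meas.py
```

```text
top tab [0.6004 0.263  0.1138] ((601.4423828125, 263.8404541015625), (19.54833984375, 49.426292419433594), 25.936609268188477) long axis 115.72426401973607 100 [0.01995502 0.05073179]
cap ((601.6165161132812, 263.75628662109375), 30.902389526367188) [0.59755807 0.26089091 0.07756478]
side tab [0.6023 0.2594 0.1098] ((602.4324340820312, 263.1725158691406), (19.98263168334961, 54.02768325805664), 22.887474060058594) long axis 118.06995778064365 117 [0.01925242 0.05538753]
cap ((603.112060546875, 262.36322021484375), 30.85710906982422) [0.59901529 0.25188448 0.07668251]
top 110 hole ((518.4925537109375, -210.0166473388672), (35.71622848510742, 37.261810302734375), 13.510510444641113)
-180:18.1 -170:18.2 -160:18.4 -150:19.0 -140:19.1 -130:18.7 -120:17.3 -110:17.4 -100:17.9 -90:18.9 -80:19.4 -70:19.3 -60:18.9 -50:18.6 -40:18.4 -30:18.6 -20:18.3 -10:18.1 0:18.1 10:18.0 20:18.1 30:17.3 40:17.1 50:17.6 60:18.3 70:19.4 80:20.1 90:20.0 100:18.7 110:18.0 120:17.8 130:17.7 140:18.1 150:17.9 160:18.2 170:18.4 
top 130 hole ((518.5785522460938, -210.1797332763672), (36.88283920288086, 39.013668060
[... 2136 characters left out ...]
8500976562)
-180:21.2 -170:21.5 -160:21.4 -150:21.4 -140:21.1 -130:21.4 -120:21.8 -110:26.7 -100:27.2 -90:27.1 -80:24.4 -70:22.1 -60:21.7 -50:21.1 -40:21.0 -30:21.2 -20:21.3 -10:21.3 0:21.6 10:21.8 20:21.8 30:21.4 40:21.5 50:21.5 60:22.3 70:26.5 80:27.7 90:27.5 100:23.1 110:22.0 120:21.5 130:21.7 140:21.8 150:21.6 160:21.7 170:21.5 
side 225 ring outer ((520.70849609375, -210.69960021972656), (75.47584533691406, 75.62763214111328), 37.93001937866211) ((520.7066650390625, -210.84683227539062), 38.54732131958008)
side 238 ring outer ((520.6586303710938, -211.02198791503906), (73.46724700927734, 73.60511779785156), 47.15268325805664) ((520.5717163085938, -211.24151611328125), 37.50524139404297)
```

```bash
cat >> h.py <<'E'
from scipy.spatial.transform import Rotation as Ro
def plan(p,yawdeg,verbose=True):
    o=robot.get_obs(); R=Ro.from_euler('xyz',o['ee_rot'])
    T=Ro.from_euler('xyz',[np.pi,0,np.radians(yawdeg)])
    rv=(R.inv()*T).as_rotvec(); d=R.inv().apply(np.array(p)-o['tool_pos'])*100
    print('t',o['time'],'pos',o['tool_pos'].round(4),'rpy deg',np.degrees(o['ee_rot']).round(2),'F',o['wrist_force'].round(2),'T',o['wrist_torque'].round(3),'w',round(o['width'],4))
    print('row',rv.round(4).tolist(),d.round(2).tolist())
E
cat > m2.py <<'E'
from h import *
s=snap('side')
k=8;r=24;u0,v0=253,288
im=cv2.resize(cv2.cvtColor(s['img'],cv2.COLOR_BGR2GRAY)[v0-r:v0+r,u0-r:u0+r],None,fx=k,fy=k,interpolation=cv2.INTER_CUBIC)
C=np.array([.5206,-.2110])
for th in(140,155,170,185,200):
    res=[]
    cs,_=cv2.findContours((im<th).astype(np.uint8),cv2.RETR_LIST,cv2.CHAIN_APPROX_NONE)
    for c in cs:
        if cv2.pointPolygonTest(c,(192,192),False)>0 and cv2.contourArea(c)<40000:
            W=np.array([ray(s,*((p+.5)/k-.5+[u0-r,v0-r]),.09)[:2] for p in c.reshape(-1,2)])-C
            rr=np.hypot(*W.T);an=np.degrees(np.arctan2(W[:,1],W[:,0]))
            for sg in(1,-1):
                q=(rr>.0255)&(sg*an>0); res+= [(an[q].min().round(1),an[q].max().round(1),(rr[q].max()*1e3).round(1))] if q.any() else ['-']
    print(th,res)
E
python3 m2.py; python3 -c "
from h import *
plan([.602,.263,.19],116)"
```

```text
140 ['-', (np.float64(-104.0), np.float64(-81.3), np.float64(28.4))]
155 [(np.float64(79.8), np.float64(94.0), np.float64(26.4)), (np.float64(-105.1), np.float64(-80.8), np.float64(28.9))]
170 [(np.float64(78.0), np.float64(96.5), np.float64(27.1)), (np.float64(-105.7), np.float64(-79.4), np.float64(29.2))]
185 [(np.float64(76.7), np.float64(98.5), np.float64(27.7)), (np.float64(-106.9), np.float64(-78.1), np.float64(29.6))]
200 [(np.float64(74.9), np.float64(99.9), np.float64(28.4)), (np.float64(-107.5), np.float64(-77.6), np.float64(29.9))]
t 0.35 pos [0.1295 0.5344 0.2052] rpy deg [-179.97   -0.    166.38] F [ 0.3  -0.53  0.05] T [ 0.064  0.015 -0.04 ] w 0.0939
row [-0.0004, 0.0001, 0.8793] [-52.31, -15.25, 1.52]
```

Emit:
drive_tool(
  series=[
    [[0,0,0.88,-52.3,-15.25,1.5,60],[0,0,0.88,-52.3,-15.25,1.5,60],[0,0,0.88,-52.3,-15.25,1.5,60],[0,0,0.88,-52.3,-15.25,1.5,60],[0,0,0.88,-52.3,-15.25,1.5,60],[0,0,0.88,-52.3,-15.25,1.5,60],[0,0,0.88,-52.3,-15.25,1.5,60],[0,0,0.88,-52.3,-15.25,1.5,60],[0,0,0.88,-52.3,-15.25,1.5,60],[0,0,0.88,-52.3,-15.25,1.5,60],[0,0,0.88,-52.3,-15.25,1.5,60],[0,0,0.88,-52.3,-15.25,1.5,60],[0,0,0.88,-52.3,-15.25,1.5,60],[0,0,0.88,-52.3,-15.25,1.5,60],[0,0,0.88,-52.3,-15.25,1.5,60]],
  ],
)

```text
time: 1.85
tool_pos: [0.6009, 0.2642, 0.191]
ee_rot: [3.141, 0.0, 2.026]
wrist_force: [-0.6, 0.4, 0.6]
width: 0.0563
```

```bash
python3 -c "
from h import *
plan([.602,.263,.082],116)
t=snap('top','t1.png');s=snap('side')
def crop(im,u,v,r,k): return cv2.resize(im[v-r:v+r,u-r:u+r],None,fx=k,fy=k,interpolation=cv2.INTER_CUBIC)
cv2.imwrite('pics/c2.png',np.hstack([crop(t['img'],184,177,40,5),crop(s['img'],249,140,40,5)]))
"
```

```text
t 1.85 pos [0.6009 0.2642 0.191 ] rpy deg [1.7998e+02 1.0000e-02 1.1606e+02] F [-0.55  0.44  0.56] T [-0.047  0.073 -0.057] w 0.0563
row [0.0004, 0.0001, 0.0011] [-0.15, 0.05, 10.9]
```

View pics/c2.png

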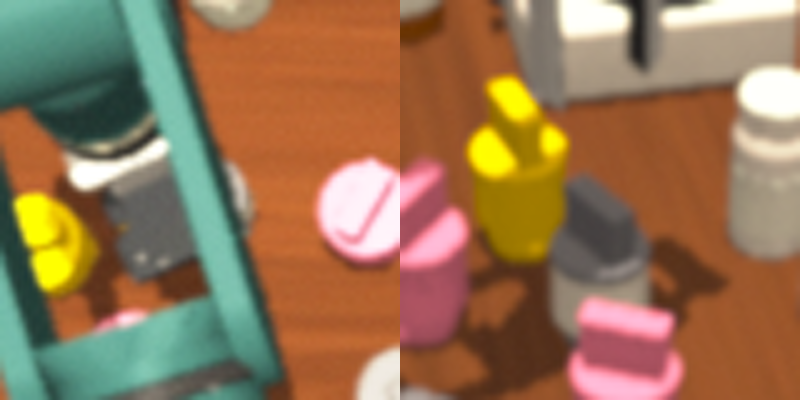

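The top view shows the arm over the cartridge. The side crop ends below the fingers, so I'll check where the TCP projects.

```bash
python3 -c "
from h import *
s=snap('side')
print(proj(s,[.6009,.2642,.191]),proj(s,[.602,.263,.113]))
im=s['img'][50:210,150:350].copy()
cv2.imwrite('pics/c3.png',cv2.resize(im,None,fx=4,fy=4,interpolation=cv2.INTER_CUBIC)[:600])
"
```

```text
(np.float64(247.38064803520012), np.float64(116.77722215898922)) (np.float64(248.07165817112065), np.float64(139.2431523593193))
```

View pics/c3.png

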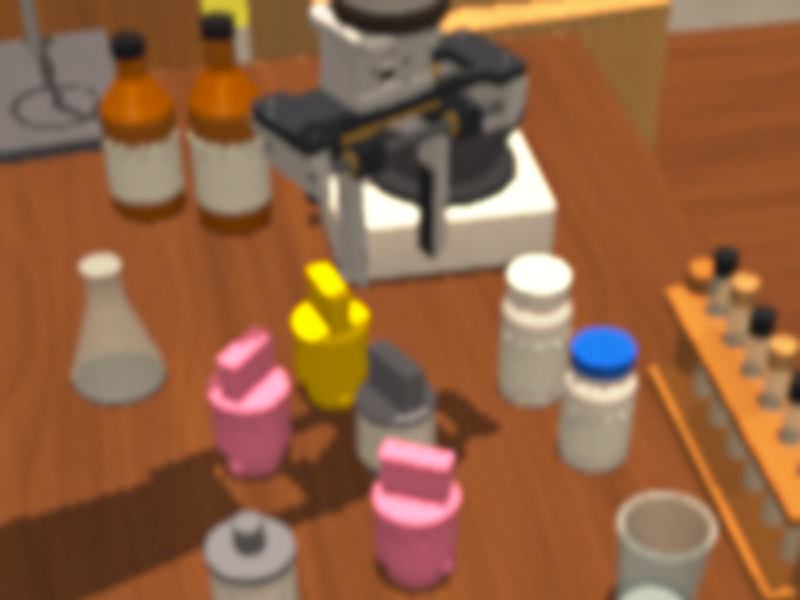

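The finger tips at crop (355,280) and (432,250) straddle the tab axis, with their midpoint at the expected pixel. I'll descend now.

Emit:
drive_tool(
  series=[
    [[0,0,0,-0.1,0,4,60],[0,0,0,-0.1,0,8,60],[0,0,0,-0.1,0,10.0,60],[0,0,0,-0.1,0,10.8,60],[0,0,0,-0.1,0,10.8,60]],
  ],
)

```text
time: 2.5
tool_pos: [0.6006, 0.2632, 0.082]
ee_rot: [-3.14, 0.0, 2.026]
wrist_force: [-0.3, -0.1, 0.6]
width: 0.0565
```

```bash
python3 -c "
from h import *
plan([.602,.263,.082],116)
s=snap('side')
im=s['img'][80:200,190:310].copy()
cv2.imwrite('pics/c4.png',cv2.resize(im,None,fx=5,fy=5,interpolation=cv2.INTER_CUBIC)[:600])
"
```

```text
t 2.5 pos [0.6006 0.2632 0.082 ] rpy deg [-179.91    0.    116.09] F [-0.27 -0.12  0.6 ] T [-0.049  0.035 -0.018] w 0.0565
row [-0.0016, 0.0, 0.0016] [-0.08, 0.11, -0.0]
```

View pics/c4.png

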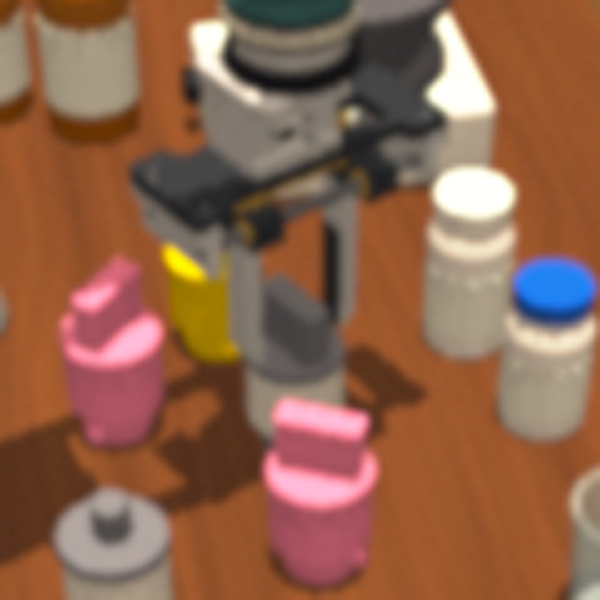

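The tab sits between the fingers, so I'll close.

Emit:
drive_tool(
  series=[
    [[0,0,0,0,0.1,0,40],[0,0,0,0,0.1,0,30],[0,0,0,0,0.1,0,24],[0,0,0,0,0.1,0,18],[0,0,0,0,0.1,0,10],[0,0,0,0,0.1,0,5],[0,0,0,0,0.1,0,5],[0,0,0,0,0.1,0,5],[0,0,0,0,0.1,0,5]],
  ],
)

```text
time: 3.45
tool_pos: [0.6026, 0.2639, 0.0839]
ee_rot: [3.14, 0.001, 2.026]
wrist_force: [0.3, -0.9, 1.3]
width: 0.0181
```

```bash
python3 -c "
from h import *
plan([.602,.263,.082],116)"
```

```text
t 3.45 pos [0.6026 0.2639 0.0839] rpy deg [1.7991e+02 3.0000e-02 1.1608e+02] F [ 0.27 -0.86  1.34] T [-0.055  0.118 -0.022] w 0.0181
row [0.0016, 0.0005, 0.0014] [-0.05, -0.1, 0.19]
```

Emit:
drive_tool(
  series=[
    [[0,0,0,0,0,-1,5],[0,0,0,0,0,-4,5],[0,0,0,0,0,-8,5],[0,0,0,0,0,-12,5],[0,0,0,0,0,-15.5,5],[0,0,0,0,0,-15.5,5],[0,0,0,0,0,-15.5,5]],
  ],
)

```text
time: 4.15
tool_pos: [0.6026, 0.264, 0.2395]
ee_rot: [3.138, 0.001, 2.026]
wrist_force: [0.0, -0.2, -2.9]
width: 0.0181
```

```bash
python3 -c "
from h import *
plan([.5206,-.2113,.235],87.2)
s=snap('side')
im=s['img'][40:200,150:350].copy()
cv2.imwrite('pics/c5.png',cv2.resize(im,None,fx=4,fy=4,interpolation=cv2.INTER_CUBIC)[:600])
for i in range(3):
    snap('top'); print(robot.get_obs()['tool_pos'])
"
```

```text
t 4.15 pos [0.6026 0.264  0.2395] rpy deg [1.7982e+02 4.0000e-02 1.1608e+02] F [ 0.01 -0.17 -2.88] T [-0.057  0.013  0.001] w 0.0181
row [0.0033, -0.0001, 0.5041] [-39.08, -28.27, 0.39]
[0.60145499 0.26357436 0.23597017]
[0.60133559 0.26350179 0.23551286]
[0.60135926 0.263557   0.23560586]
```

View pics/c5.png

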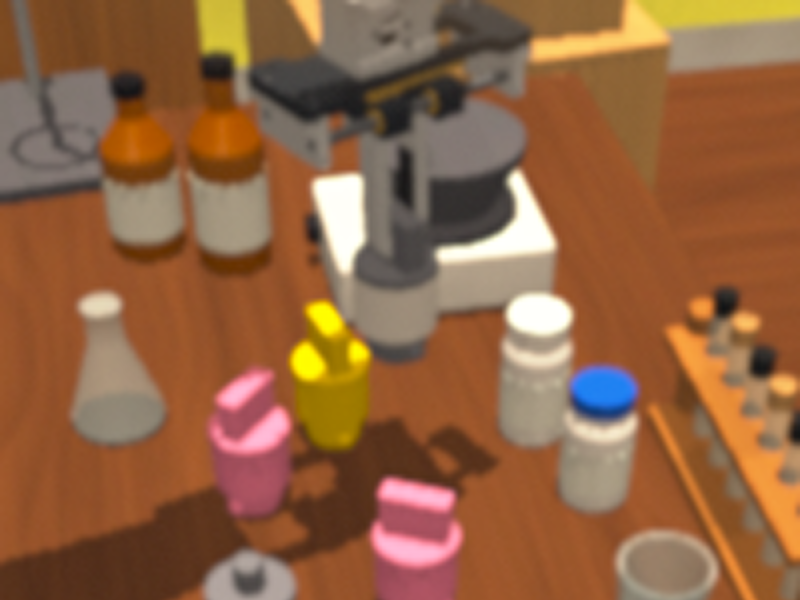

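```bash
python3 -c "
from h import *
plan([.5206,-.2113,.235],87.2)"
```

```text
t 4.35 pos [0.6014 0.2636 0.2356] rpy deg [-1.7977e+02 -1.0000e-02  1.1609e+02] F [ 0.28 -0.81 -1.65] T [-0.021  0.007 -0.009] w 0.0178
row [-0.0039, 0.0008, 0.5042] [-39.1, -28.13, 0.17]
```

Emit:
drive_tool(
  series=[
    [[0,0,0.1,-4,-3,0,5],[0,0,0.2,-8,-6,0,5],[0,0,0.3,-12,-9,0,5],[0,0,0.4,-16,-11.5,0,5],[0,0,0.504,-20,-14,0,5],[0,0,0.504,-24,-17,0,5],[0,0,0.504,-28,-20,0,5],[0,0,0.504,-32,-23,0,5],[0,0,0.504,-36,-26,0,5],[0,0,0.504,-38.5,-27.5,0,5],[-0.004,0.001,0.504,-39.1,-28.1,0,5],[-0.004,0.001,0.504,-39.1,-28.1,0,5],[-0.004,0.001,0.504,-39.1,-28.1,0,5],[-0.004,0.001,0.504,-39.1,-28.1,0,5]],
  ],
)

```text
time: 5.75
tool_pos: [0.5212, -0.2096, 0.2364]
ee_rot: [-3.141, -0.001, 1.524]
wrist_force: [-0.0, 0.7, -1.7]
width: 0.0179
```

```bash
python3 -c "
from h import *
s=snap('side')
im=s['img'][140:340,150:400].copy()
cv2.imwrite('pics/c6.png',cv2.resize(im,None,fx=3,fy=3,interpolation=cv2.INTER_CUBIC)[:600])
for i in range(3):
    snap('top'); plan([.5206,-.2113,.19],87.2)
"
```

```text
t 5.85 pos [ 0.5213 -0.2097  0.2367] rpy deg [ 1.7999e+02 -2.0000e-02  8.7340e+01] F [-0.52 -0.18 -1.18] T [-0.079 -0.008 -0.019] w 0.018
row [0.0002, -0.0004, 0.0024] [-0.16, -0.06, 4.67]
t 5.9 pos [ 0.5212 -0.2099  0.2368] rpy deg [ 1.7999e+02 -1.0000e-02  8.7320e+01] F [-0.23 -0.33 -1.82] T [-0.07   0.04  -0.011] w 0.0178
row [0.0002, -0.0003, 0.0021] [-0.14, -0.06, 4.68]
t 5.95 pos [ 0.5212 -0.2101  0.2368] rpy deg [ 1.7999e+02 -1.0000e-02  8.7300e+01] F [ 0.53  0.43 -1.01] T [-0.056  0.061 -0.07 ] w 0.018
row [0.0002, -0.0002, 0.0018] [-0.12, -0.05, 4.68]
```

View pics/c6.png

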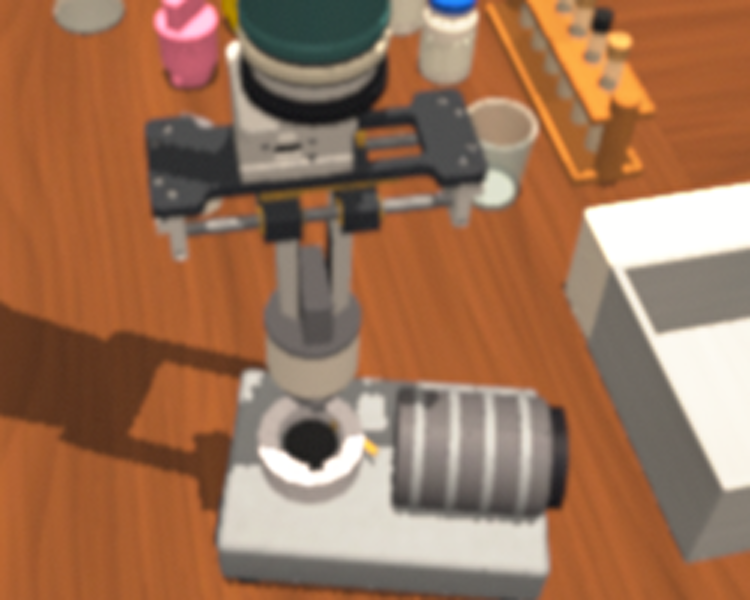

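```bash
python3 -c "
from h import *
s=snap('side');o=robot.get_obs();p=o['tool_pos'];print(p)
b=np.array([p[0],p[1],p[2]-.082])
for h in(.03,.047,.065): print(h,proj(s,b+[0,0,h]),proj(s,[.5206,-.2113,.09]))
g=cv2.cvtColor(s['img'],cv2.COLOR_BGR2GRAY).astype(int);hsv=cv2.cvtColor(s['img'],cv2.COLOR_BGR2HSV)
for v in(255,258,261,264,267): print(v,hsv[v,234:276,1].tolist())
P=cloud(s);m=(P[...,2]>.17)&(P[...,2]<.235)&(np.hypot(P[...,0]-p[0],P[...,1]-p[1])<.045)
Q=P[m]-b; 
body=Q[(Q[:,2]>.03)&(Q[:,2]<.068)]
from scipy.optimize import least_squares
f=least_squares(lambda c:np.hypot(body[:,0]-c[0],body[:,1]-c[1])-.03,[0,0],loss='soft_l1',f_scale=.002);print('body axis off',f.x,len(body),body.mean(0))
cap=Q[(Q[:,2]>.070)&(Q[:,2]<.084)&(np.hypot(Q[:,0],Q[:,1])<.027)];print('cap z',np.median(cap[:,2]),len(cap))
"
```

```text
[ 0.52115866 -0.21034859  0.23678077]
0.03 (np.float64(253.3512209605233), np.float64(258.53458001903806)) (np.float64(253.10878078347184), np.float64(284.7341408683792))
0.047 (np.float64(253.36627850538653), np.float64(253.40214533417293)) (np.float64(253.10878078347184), np.float64(284.7341408683792))
0.065 (np.float64(253.382782440391), np.float64(247.77670179589487)) (np.float64(253.10878078347184), np.float64(284.7341408683792))
255 [182, 182, 184, 172, 129, 78, 56, 52, 46, 34, 23, 22, 26, 23, 25, 25, 23, 24, 21, 23, 25, 22, 25, 26, 24, 26, 26, 26, 23, 24, 27, 37, 46, 54, 67, 104, 153, 180, 184, 184, 183, 182]
258 [184, 183, 183, 174, 131, 79, 58, 56, 56, 56, 53, 51, 48, 45, 41, 34, 32, 30, 27, 27, 27, 29, 26, 31, 32, 35, 41, 47, 50, 55, 56, 56, 56, 59, 74, 117, 165, 181, 184, 183, 183, 180]
261 [160, 166, 169, 160, 125, 82, 63, 58, 54, 56, 56, 54, 56, 58, 57, 57, 56, 57, 56, 56, 54, 55, 58, 57, 55, 55, 55, 56, 58, 58, 57, 57, 55, 58, 78, 126, 171, 184, 185, 184, 183, 181]
264 [26, 25, 28, 29, 36, 43, 52, 54, 57, 55, 56, 56, 57, 57, 57, 56, 55, 56, 57, 55, 57, 57, 57, 59, 59, 59, 58, 58, 55, 57, 57, 57, 58, 71, 111, 154, 177, 180, 178, 177, 177, 176]
267 [22, 22, 22, 17, 18, 18, 23, 34, 45, 52, 55, 57, 57, 58, 56, 56, 56, 57, 57, 55, 55, 57, 58, 58, 58, 57, 55, 57, 57, 57, 55, 51, 43, 35, 29, 31, 30, 30, 29, 33, 35, 38]
body axis off [0.00138416 0.00216726] 333 [-0.00347822 -0.02154405  0.04859734]
cap z 0.07489080203986102 218
```

```bash
python3 -c "
from h import *
plan([.520,-.2118,.180],87.2)"
```

```text
t 6.0 pos [ 0.5212 -0.2103  0.2368] rpy deg [ 1.7999e+02 -1.0000e-02  8.7290e+01] F [ 0.47 -0.12 -1.15] T [-0.141  0.058  0.034] w 0.018
row [0.0002, -0.0001, 0.0015] [-0.15, -0.11, 5.68]
```

Emit:
drive_tool(
  series=[
    [[0,0,0.001,-0.15,-0.11,2,5],[0,0,0.001,-0.15,-0.11,4,5],[0,0,0.001,-0.15,-0.11,5.2,5],[0,0,0.001,-0.15,-0.11,5.7,5],[0,0,0.001,-0.15,-0.11,5.7,5],[0,0,0.001,-0.15,-0.11,5.7,5],[0,0,0.001,-0.15,-0.11,5.7,5]],
  ],
)

```text
time: 6.7
tool_pos: [0.5206, -0.2121, 0.1811]
ee_rot: [3.139, 0.001, 1.522]
wrist_force: [-0.4, -0.1, -1.8]
width: 0.0176
```

```bash
python3 -c "
from h import *
s=snap('side');t=snap('top')
plan([.520,-.2118,.168],87.2)
im=s['img'][235:310,205:305].copy()
cv2.imwrite('pics/c7.png',cv2.resize(im,None,fx=8,fy=8,interpolation=cv2.INTER_CUBIC)[:600])
"
```

```text
t 6.8 pos [ 0.5204 -0.212   0.1808] rpy deg [1.799e+02 4.000e-02 8.723e+01] F [ 0.98  0.31 -0.92] T [-0.126  0.039 -0.018] w 0.0177
row [0.0018, 0.0006, 0.0005] [0.02, -0.05, 1.28]
```

View pics/c7.png

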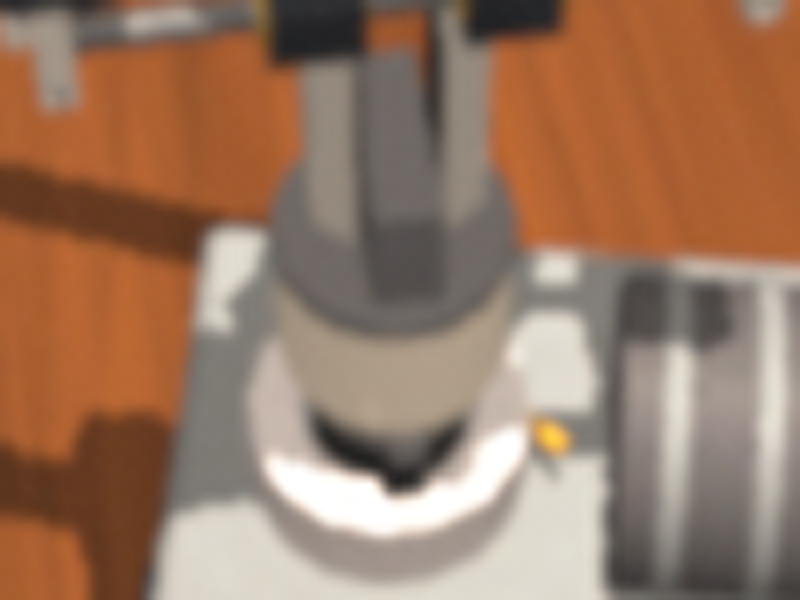

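```bash
python3 -c "
from h import *
s=snap('side');o=robot.get_obs();p=o['tool_pos']
S=cv2.cvtColor(s['img'],cv2.COLOR_BGR2HSV)[...,1].astype(float)
for v in range(258,266):
    r=S[v,230:280]; a=r<110
    i=np.where(a)[0]; L,Rr=i[0],i[-1]
    l=230+L-1+(r[L-1]-110)/(r[L-1]-r[L]); q=230+Rr+(110-r[Rr])/(r[Rr+1]-r[Rr])
    print(v,round(l,2),round(q,2),round((l+q)/2,2),round(q-l,2))
print(p,proj(s,[p[0],p[1],p[2]-.082+.073]))
"
```

```text
258 239.36 267.64 253.5 28.28
259 238.88 268.13 253.51 29.24
260 238.52 268.49 253.51 29.97
261 238.29 268.67 253.48 30.38
262 237.92 268.73 253.33 30.81
263 230.19 268.81 249.5 38.62
264 229.66 268.9 249.28 39.24
265 229.45 269.44 249.45 39.99
[ 0.52035376 -0.2119994   0.18061447] (np.float64(253.1089210267342), np.float64(263.1441555940508))
```

Emit:
drive_tool(
  series=[
    [[0,0,0,0,-0.04,0.3,5],[0,0,0,0,-0.04,0.6,5],[0,0,0,0,-0.04,0.8,5],[0,0,0,0,-0.04,1.0,5],[0,0,0,0,-0.04,1.1,5],[0,0,0,0,-0.04,1.2,5],[0,0,0,0,-0.04,1.2,5]],
  ],
)

```text
time: 7.55
tool_pos: [0.5199, -0.2119, 0.1685]
ee_rot: [3.14, 0.0, 1.522]
wrist_force: [0.6, 0.2, -2.2]
width: 0.018
```

```bash
python3 -c "
from h import *
plan([.520,-.2118,.163],87.2)"
```

```text
t 7.55 pos [ 0.5199 -0.2119  0.1685] rpy deg [1.7992e+02 2.0000e-02 8.7230e+01] F [ 0.56  0.17 -2.23] T [-0.117  0.055  0.03 ] w 0.018
row [0.0013, 0.0004, 0.0005] [0.01, 0.01, 0.55]
```

Emit:
drive_tool(
  series=[
    [[0,0,0,0,0,0.1,5],[0,0,0,0,0,0.2,5],[0,0,0,0,0,0.3,5],[0,0,0,0,0,0.4,5],[0,0,0,0,0,0.4,5],[0,0,0,0,0,0.4,5]],
  ],
)

```text
time: 8.15
tool_pos: [0.52, -0.212, 0.1649]
ee_rot: [3.14, 0.001, 1.522]
wrist_force: [-1.5, 0.8, 1.2]
width: 0.0178
```

```bash
python3 -c "
from h import *
plan([.520,-.2118,.163],87.2)"
```

```text
t 8.15 pos [ 0.52   -0.212   0.1649] rpy deg [1.7989e+02 4.0000e-02 8.7230e+01] F [-1.47  0.82  1.18] T [-0.01   0.218  0.08 ] w 0.0178
row [0.0019, 0.0006, 0.0005] [0.02, -0.01, 0.19]
```

Emit:
drive_tool(
  series=[
    [[0,0,0,0,0,0.05,5],[0,0,0,0,0,0.1,5],[0,0,0,0,0,0.15,5],[0,0,0,0,0,0.15,5]],
  ],
)

```text
time: 8.55
tool_pos: [0.52, -0.212, 0.1638]
ee_rot: [3.139, 0.001, 1.522]
wrist_force: [-3.1, 0.8, 3.7]
width: 0.0177
```

```bash
python3 -c "
from h import *
plan([.520,-.2118,.163],87.2)
s=snap('side');plan([.520,-.2118,.163],87.2)
im=s['img'][235:310,205:305].copy()
cv2.imwrite('pics/c8.png',cv2.resize(im,None,fx=8,fy=8,interpolation=cv2.INTER_CUBIC)[:600])"
```

```text
t 8.55 pos [ 0.52   -0.212   0.1638] rpy deg [1.7987e+02 5.0000e-02 8.7230e+01] F [-3.11  0.77  3.69] T [0.054 0.442 0.022] w 0.0177
row [0.0022, 0.0009, 0.0004] [0.02, -0.01, 0.08]
t 8.6 pos [ 0.5201 -0.212   0.1638] rpy deg [1.7987e+02 5.0000e-02 8.7230e+01] F [-0.6   1.52  4.29] T [ 0.126  0.45  -0.023] w 0.0178
row [0.0022, 0.0008, 0.0005] [0.02, -0.01, 0.08]
```

View pics/c8.png

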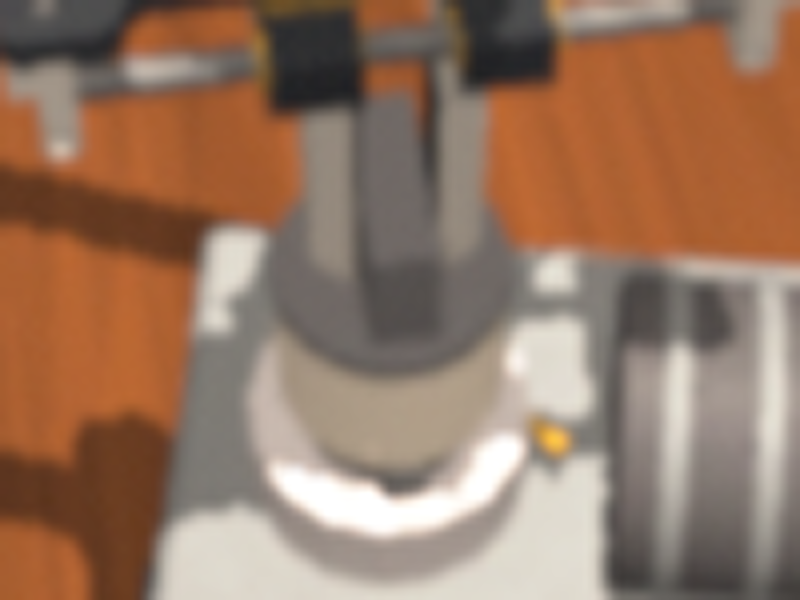

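Emit:
drive_tool(
  series=[
    [[0,0,0,0,-0.03,0.1,5],[0,0,0,0,-0.05,0.15,5],[0,0,0,0,-0.05,0.2,5],[0,0,0,0,-0.05,0.25,5],[0,0,0,0,-0.05,0.25,5]],
  ],
)

```text
time: 9.1
tool_pos: [0.5199, -0.212, 0.1614]
ee_rot: [3.138, 0.001, 1.522]
wrist_force: [-0.3, -0.0, 3.4]
width: 0.0181
```

```bash
python3 -c "
from h import *
s=snap('top');plan([.520,-.2118,.163],87.2)
s=snap('top');plan([.520,-.2118,.163],87.2)"
```

```text
t 9.15 pos [ 0.5199 -0.212   0.1615] rpy deg [1.7982e+02 6.0000e-02 8.7230e+01] F [-0.09  0.63  3.9 ] T [0.091 0.094 0.016] w 0.0181
row [0.0031, 0.001, 0.0006] [0.02, 0.01, -0.15]
t 9.2 pos [ 0.5199 -0.2121  0.1615] rpy deg [1.7982e+02 6.0000e-02 8.7230e+01] F [0.31 0.57 3.99] T [ 0.135  0.062 -0.051] w 0.0181
row [0.0031, 0.001, 0.0006] [0.03, 0.01, -0.15]
```

The force stays near 5.5 N over 2.3 mm of travel, which means the spring and not the lip. I'll keep pushing down.

Emit:
drive_tool(
  series=[
    [[0,0,0,0,0,0.1,5],[0,0,0,0,0,0.2,5],[0,0,0,0,0,0.3,5],[0,0,0,0,0,0.4,5],[0,0,0,0,0,0.5,5],[0,0,0,0,0,0.5,5]],
  ],
)

```text
time: 9.8
tool_pos: [0.5199, -0.212, 0.1566]
ee_rot: [3.138, 0.001, 1.522]
wrist_force: [-0.7, 0.5, 6.4]
width: 0.0178
```

```bash
python3 -c "
from h import *
s=snap('top');plan([.520,-.2118,.153],87.2)
s=snap('top');plan([.520,-.2118,.153],87.2)"
```

```text
t 9.85 pos [ 0.5199 -0.2121  0.1567] rpy deg [1.7981e+02 6.0000e-02 8.7230e+01] F [-0.72  0.78  4.79] T [ 0.229  0.251 -0.013] w 0.0176
row [0.0033, 0.0011, 0.0005] [0.03, 0.0, 0.37]
t 9.9 pos [ 0.52   -0.212   0.1567] rpy deg [1.7981e+02 6.0000e-02 8.7230e+01] F [-1.51  1.51  5.22] T [ 0.217  0.272 -0.004] w 0.0175
row [0.0034, 0.0011, 0.0006] [0.03, 0.0, 0.37]
```

Emit:
drive_tool(
  series=[
    [[0,0,0,0,-0.02,0.1,5],[0,0,0,0,-0.03,0.2,5],[0,0,0,0,-0.03,0.3,5],[0,0,0,0,-0.03,0.4,5],[0,0,0,0,-0.03,0.5,5],[0,0,0,0,-0.03,0.58,5],[0,0,0,0,-0.03,0.58,5]],
  ],
)

```text
time: 10.6
tool_pos: [0.5199, -0.2121, 0.1516]
ee_rot: [3.137, 0.001, 1.523]
wrist_force: [-0.7, 0.9, 7.0]
width: 0.0178
```

```bash
python3 -c "
from h import *
s=snap('top');plan([.520,-.2118,.153],87.2)
s=snap('side');plan([.520,-.2118,.153],87.2)
im=s['img'][235:310,205:305].copy()
cv2.imwrite('pics/c9.png',cv2.resize(im,None,fx=8,fy=8,interpolation=cv2.INTER_CUBIC)[:600])"
```

```text
t 10.65 pos [ 0.5199 -0.212   0.1517] rpy deg [1.7976e+02 7.0000e-02 8.7240e+01] F [-0.21  1.34  7.04] T [0.246 0.357 0.002] w 0.0179
row [0.0042, 0.0013, 0.0007] [0.02, 0.01, -0.13]
t 10.7 pos [ 0.5199 -0.212   0.1517] rpy deg [1.7976e+02 7.0000e-02 8.7240e+01] F [0.15 1.71 6.19] T [ 0.251  0.281 -0.01 ] w 0.0179
row [0.0043, 0.0013, 0.0006] [0.02, 0.01, -0.13]
```

View pics/c9.png

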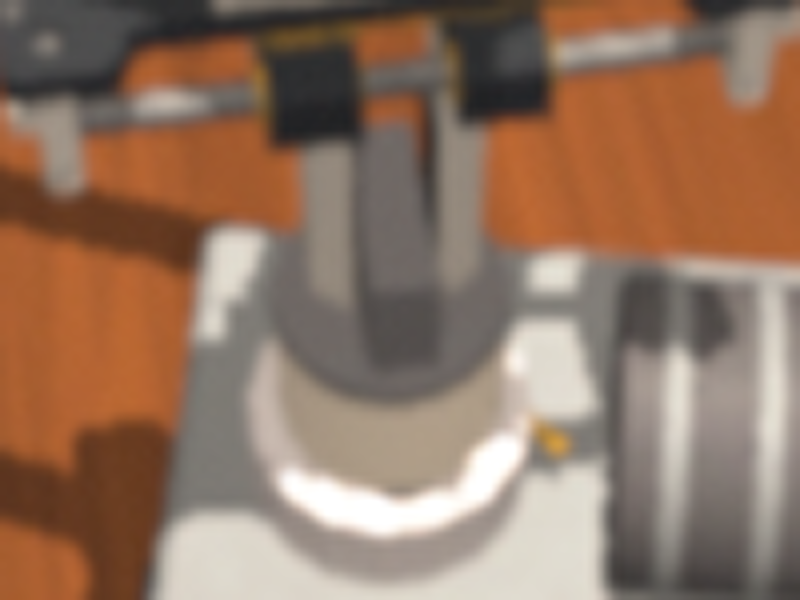

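Emit:
drive_tool(
  series=[
    [[0,0,0,0,0,0.08,5],[0,0,0,0,0,0.15,5],[0,0,0,0,0,0.15,5],[0,0,0.05,0,0,0.15,5],[0,0,0.1,0,0,0.15,5],[0,0,0.15,0,0,0.15,5],[0,0,0.15,0,0,0.15,5]],
  ],
)

```text
time: 11.4
tool_pos: [0.5201, -0.2126, 0.1512]
ee_rot: [3.136, 0.002, 1.372]
wrist_force: [-0.4, 0.6, 7.8]
width: 0.0179
```

```bash
python3 -c "
from h import *
s=snap('top');plan([.520,-.2118,.150],87.2-50)
s=snap('side');plan([.520,-.2118,.150],87.2-50)
im=s['img'][235:310,205:305].copy()
cv2.imwrite('pics/c10.png',cv2.resize(im,None,fx=8,fy=8,interpolation=cv2.INTER_CUBIC)[:600])"
```

```text
t 11.45 pos [ 0.5201 -0.2127  0.1512] rpy deg [1.7966e+02 1.1000e-01 7.8620e+01] F [-1.02  0.78  6.89] T [-0.009  0.314  0.003] w 0.0178
row [0.0064, -0.0003, 0.7228] [0.08, -0.03, 0.12]
t 11.5 pos [ 0.5201 -0.2127  0.1512] rpy deg [1.7966e+02 1.1000e-01 7.8620e+01] F [-0.18  0.98  7.27] T [ 0.017  0.341 -0.07 ] w 0.0181
row [0.0064, -0.0003, 0.7229] [0.08, -0.03, 0.12]
```

View pics/c10.png

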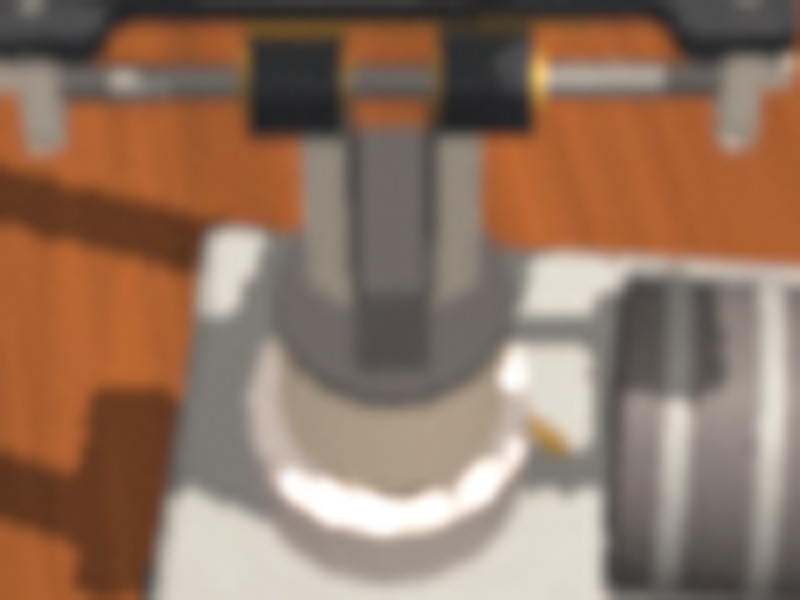

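The cartridge turned 8.6° with no torque, so the lugs are below the lip. I'll continue the twist.

Emit:
drive_tool(
  series=[
    [[0.003,0,0.08,0.04,0,0.1,5],[0.003,0,0.16,0.05,0,0.15,5],[0.003,0,0.24,0.05,0,0.15,5],[0.003,0,0.32,0.05,0,0.15,5],[0.003,0,0.4,0.05,0,0.15,5],[0.003,0,0.45,0.05,0,0.15,5],[0.003,0,0.45,0.05,0,0.15,5]],
  ],
)

```text
time: 12.2
tool_pos: [0.5204, -0.2131, 0.1508]
ee_rot: [3.136, 0.001, 0.921]
wrist_force: [-0.9, -1.2, 7.3]
width: 0.0179
```

```bash
python3 -c "
from h import *
s=snap('top');plan([.520,-.2118,.150],87.2-50)
s=snap('side');plan([.520,-.2118,.150],87.2-50)
im=s['img'][235:310,205:305].copy()
cv2.imwrite('pics/c11.png',cv2.resize(im,None,fx=8,fy=8,interpolation=cv2.INTER_CUBIC)[:600])"
```

```text
t 12.25 pos [ 0.5205 -0.2131  0.1508] rpy deg [1.7968e+02 5.0000e-02 5.2800e+01] F [-1.65 -0.65  7.71] T [-0.09   0.439 -0.055] w 0.0176
row [0.0056, 0.0001, 0.2723] [0.07, -0.11, 0.08]
t 12.3 pos [ 0.5204 -0.2131  0.1508] rpy deg [1.7968e+02 5.0000e-02 5.2810e+01] F [-0.38 -0.24  7.73] T [-0.107  0.454 -0.043] w 0.0176
row [0.0056, 0.0001, 0.2724] [0.07, -0.11, 0.08]
```

View pics/c11.png

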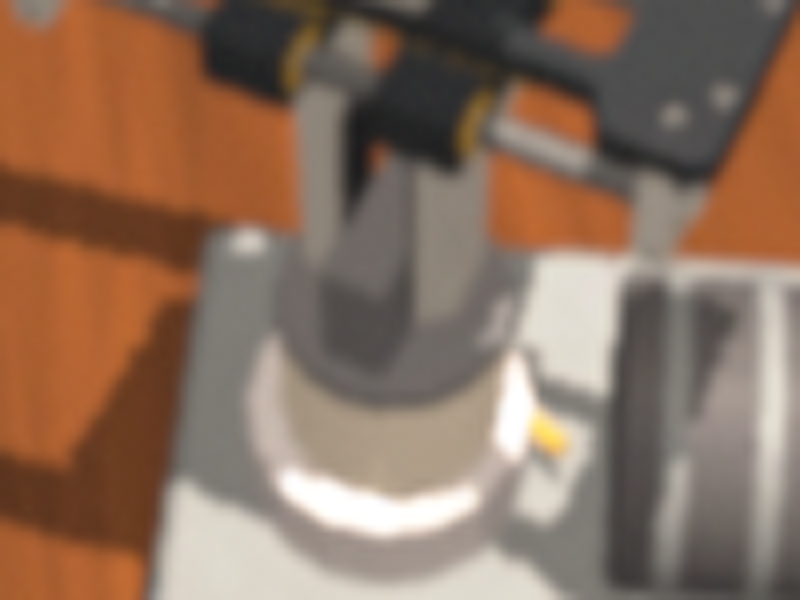

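Emit:
drive_tool(
  series=[
    [[0.004,0,0.06,0.05,-0.06,0.1,5],[0.004,0,0.12,0.05,-0.08,0.1,5],[0.004,0,0.16,0.05,-0.08,0.1,5],[0.004,0,0.2,0.05,-0.08,0.1,5],[0.004,0,0.2,0.05,-0.08,0.1,5]],
  ],
)

```text
time: 12.8
tool_pos: [0.5204, -0.2128, 0.1508]
ee_rot: [3.138, 0.0, 0.721]
wrist_force: [-1.1, -0.7, 7.7]
width: 0.018
```

```bash
python3 -c "
from h import *
s=snap('top');plan([.520,-.2118,.150],87.2-50)
s=snap('side');plan([.520,-.2118,.150],87.2-50)
im=s['img'][235:310,205:305].copy()
cv2.imwrite('pics/c12.png',cv2.resize(im,None,fx=8,fy=8,interpolation=cv2.INTER_CUBIC)[:600])"
```

```text
t 12.85 pos [ 0.5204 -0.2127  0.1508] rpy deg [1.7979e+02 1.0000e-02 4.1340e+01] F [-0.8  -0.65  7.35] T [0.067 0.371 0.001] w 0.0178
row [0.0036, 0.0, 0.0722] [0.03, -0.1, 0.08]
t 12.9 pos [ 0.5204 -0.2127  0.1508] rpy deg [1.7979e+02 1.0000e-02 4.1340e+01] F [-0.22  1.01  7.02] T [-0.003  0.435  0.039] w 0.0179
row [0.0036, -0.0, 0.0722] [0.03, -0.1, 0.08]
```

View pics/c12.png

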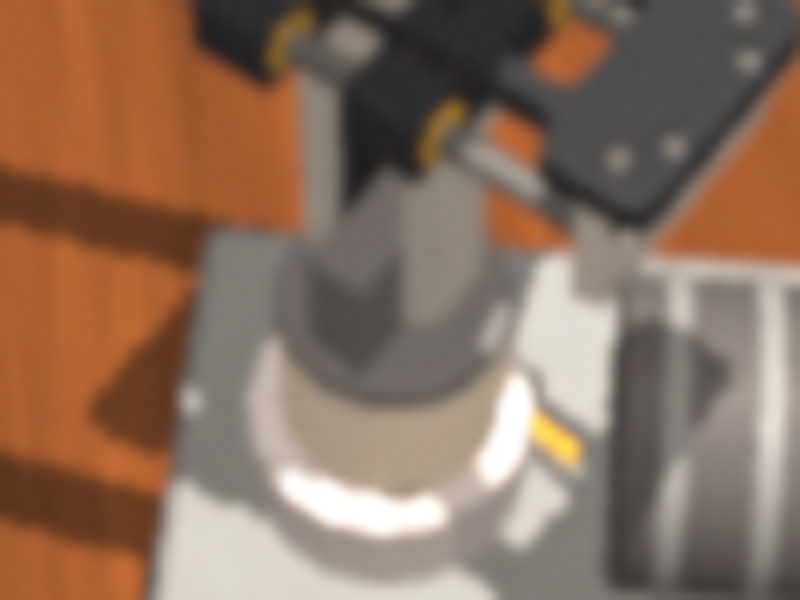

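The brass pin is moving out: its tip is at crop x≈580, up from 568. The stop should be close, so I'll take small steps and watch the torque.

Emit:
drive_tool(
  series=[
    [[0.002,0,0.02,0.02,-0.04,0.07,5],[0.002,0,0.04,0.02,-0.06,0.07,5],[0.002,0,0.06,0.02,-0.06,0.07,5],[0.002,0,0.08,0.02,-0.06,0.07,5],[0.002,0,0.08,0.02,-0.06,0.07,5]],
  ],
)

```text
time: 13.4
tool_pos: [0.5201, -0.2121, 0.1508]
ee_rot: [3.14, -0.0, 0.642]
wrist_force: [-1.7, 1.9, 7.6]
width: 0.0178
```

```bash
python3 -c "
from h import *
s=snap('top');plan([.520,-.2118,.150],87.2-50)
s=snap('top');plan([.520,-.2118,.150],87.2-50)"
```

```text
t 13.45 pos [ 0.5201 -0.2121  0.1508] rpy deg [ 1.7989e+02 -1.0000e-02  3.6810e+01] F [-1.53  1.04  7.95] T [0.305 0.522 0.334] w 0.0177
row [0.0019, -0.0002, -0.0067] [0.0, -0.03, 0.08]
t 13.5 pos [ 0.5201 -0.212   0.1508] rpy deg [ 1.7989e+02 -1.0000e-02  3.6820e+01] F [-2.8   1.39  7.48] T [0.212 0.472 0.289] w 0.0181
row [0.0019, -0.0002, -0.0067] [0.0, -0.03, 0.08]
```

Emit:
drive_tool(
  series=[
    [[0,0,0.02,0,0,0.03,5],[0,0,0.03,0,0,0.03,5],[0,0,0.03,0,0,0.03,5]],
  ],
)

```text
time: 13.8
tool_pos: [0.5201, -0.212, 0.1509]
ee_rot: [3.139, 0.0, 0.614]
wrist_force: [-0.9, 0.8, 7.2]
width: 0.0179
```

```bash
python3 -c "
from h import *
s=snap('top');plan([.520,-.2118,.150],87.2-50)
s=snap('side');plan([.520,-.2118,.150],87.2-50)
im=s['img'][235:310,205:305].copy()
cv2.imwrite('pics/c13.png',cv2.resize(im,None,fx=8,fy=8,interpolation=cv2.INTER_CUBIC)[:600])"
```

```text
t 13.85 pos [ 0.5201 -0.212   0.1509] rpy deg [179.87   0.    35.21] F [-0.25  0.89  5.7 ] T [0.135 0.398 0.685] w 0.0184
row [0.0023, 0.0001, -0.0347] [0.0, -0.02, 0.09]
t 13.9 pos [ 0.5201 -0.212   0.1509] rpy deg [179.87   0.    35.21] F [-0.61  0.67  5.47] T [0.075 0.369 0.674] w 0.0182
row [0.0022, 0.0001, -0.0347] [0.0, -0.02, 0.09]
```

View pics/c13.png

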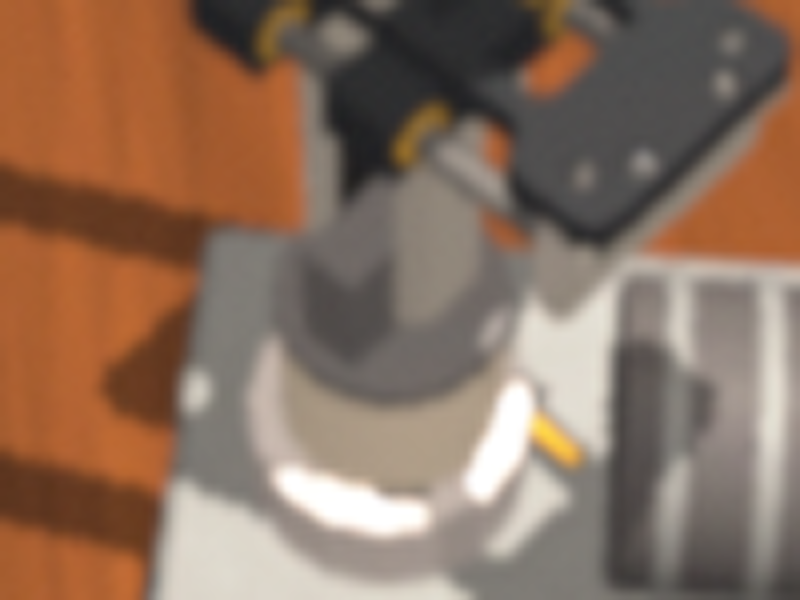

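The torque has risen to 0.68 N·m and the pin has stopped moving, so this is the hard stop. I'll ease up until the spring seats the lugs against the lip, then open.

Emit:
drive_tool(
  series=[
    [[0,0,0.02,0,0,-0.05,5],[0,0,0.02,0,0,-0.1,5],[0,0,0.02,0,0,-0.15,5],[0,0,0.02,0,0,-0.2,5],[0,0,0.02,0,0,-0.2,5]],
  ],
)

```text
time: 14.4
tool_pos: [0.5199, -0.2118, 0.1511]
ee_rot: [3.141, 0.001, 0.595]
wrist_force: [3.5, -0.2, -7.6]
width: 0.018
```

```bash
python3 -c "
from h import *
s=snap('top');plan([.520,-.2118,.150],87.2-50)
s=snap('side');plan([.520,-.2118,.150],87.2-50)"
```

```text
t 14.45 pos [ 0.5199 -0.2117  0.1511] rpy deg [1.7998e+02 3.0000e-02 3.4070e+01] F [ 2.31 -0.34 -7.23] T [-0.302 -0.531  0.742] w 0.018
row [0.0004, 0.0006, -0.0546] [0.0, 0.01, 0.11]
t 14.5 pos [ 0.5199 -0.2118  0.1512] rpy deg [1.7998e+02 3.0000e-02 3.4060e+01] F [ 2.57 -0.44 -8.74] T [-0.265 -0.556  0.751] w 0.0182
row [0.0004, 0.0006, -0.0548] [0.01, 0.01, 0.12]
```

Emit:
drive_tool(
  series=[
    [[0,0,0,0,0,0,5],[0,0,0,0,0,0.03,5],[0,0,0,0,0,0.03,25],[0,0,0,0,0,0.03,35],[0,0,0,0,0,0.03,50],[0,0,0,0,0,0.03,50],[0,0,0,0,0,0.03,50]],
  ],
)

```text
time: 15.2
tool_pos: [0.5198, -0.2118, 0.1511]
ee_rot: [3.141, 0.001, 0.594]
wrist_force: [-1.2, -0.1, 0.6]
width: 0.0468
```

```bash
python3 -c "
from h import *
s=snap('side');plan([.520,-.2118,.150],87.2-50)
im=s['img'][235:310,205:305].copy()
cv2.imwrite('pics/c14.png',cv2.resize(im,None,fx=8,fy=8,interpolation=cv2.INTER_CUBIC)[:600])"
```

```text
t 15.25 pos [ 0.5198 -0.2118  0.1511] rpy deg [1.7997e+02 3.0000e-02 3.4040e+01] F [-0.1  -0.05 -0.61] T [-0.026  0.144 -0.02 ] w 0.0469
row [0.0005, 0.0006, -0.0551] [0.02, 0.01, 0.11]
```

View pics/c14.png

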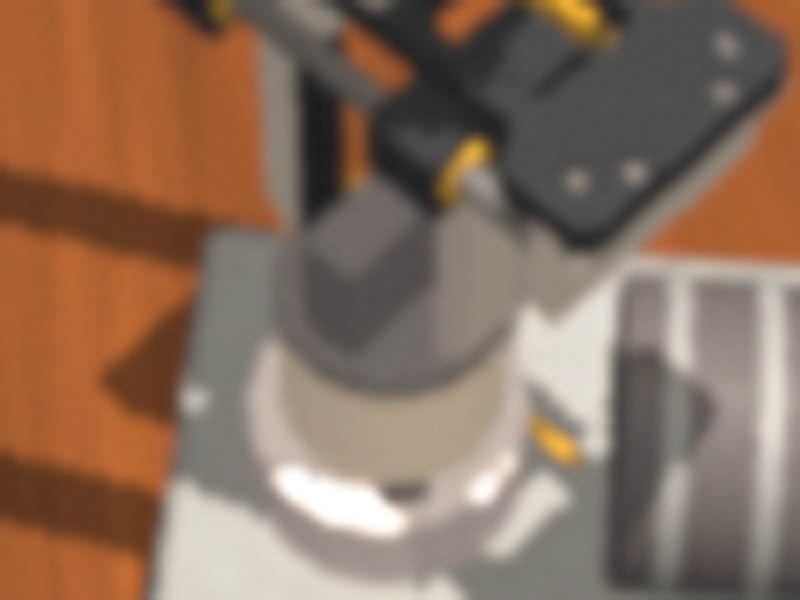

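Released, and the pin is still out. I'll retract straight up and then sideways so both views are clear.

Emit:
drive_tool(
  series=[
    [[0,0,0,0,0,-1,50],[0,0,0,0,0,-3,50],[0,0,0,0,0,-6,50],[0,0,0,0,0,-10,50],[0,0,0,0,0,-14,50],[0,0,0,5,-3,-15,50],[0,0,0,10,-6,-15,50],[0,0,0,15,-10,-15,50],[0,0,0,15,-15,-15,50],[0,0,0,15,-18,-15,50],[0,0,0,15,-18,-15,50],[0,0,0,15,-18,-15,50]],
  ],
)

```text
time: 16.45
tool_pos: [0.5432, 0.0225, 0.3022]
ee_rot: [3.139, -0.001, 0.597]
wrist_force: [0.4, -0.9, 0.3]
width: 0.0471
```

```bash
python3 -c "
from h import *
t=snap('top','tf.png');s=snap('side','sf.png');plan([.520,-.2118,.150],87.2-50)
a=cv2.resize(s['img'][238:313,215:305],None,fx=5,fy=5,interpolation=cv2.INTER_CUBIC)
b=cv2.resize(t['img'][164:239,293:363],None,fx=5,fy=5,interpolation=cv2.INTER_CUBIC)
cv2.imwrite('pics/c15.png',np.hstack([a,b]))
for n,q in(('t',t),('s',s)):
    P=cloud(q); h=np.hypot(P[...,0]-.5206,P[...,1]+.2113)
    c=P[(h<.034)&(P[...,2]>.138)&(P[...,2]<.155)];tb=P[(h<.034)&(P[...,2]>.17)&(P[...,2]<.2)]
    print(n,'cap',np.median(c[:,2]),c.mean(0),'tab',tb.mean(0),np.median(tb[:,2]))
    w,V=np.linalg.eigh(np.cov(tb[:,:2].T));print(np.degrees(np.arctan2(V[1,1],V[0,1])))
"
```

```text
t 16.55 pos [0.5437 0.0206 0.3013] rpy deg [1.7991e+02 2.0000e-02 3.3990e+01] F [ 0.65 -0.86  0.1 ] T [-0.076  0.168 -0.046] w 0.047
row [0.0015, 0.0004, -0.056] [-14.95, 17.92, 15.17]
t cap 0.14861557523080152 [ 0.51725901 -0.20682785  0.14850761] tab [ 0.51899113 -0.21007758  0.18450306] 0.18510822231182755
-142.1919203561756
s cap 0.14766107814505056 [ 0.52155877 -0.22263426  0.14749501] tab [ 0.52071008 -0.21434473  0.1823873 ] 0.18412953266855053
-143.5266027773942
```

View pics/c15.png

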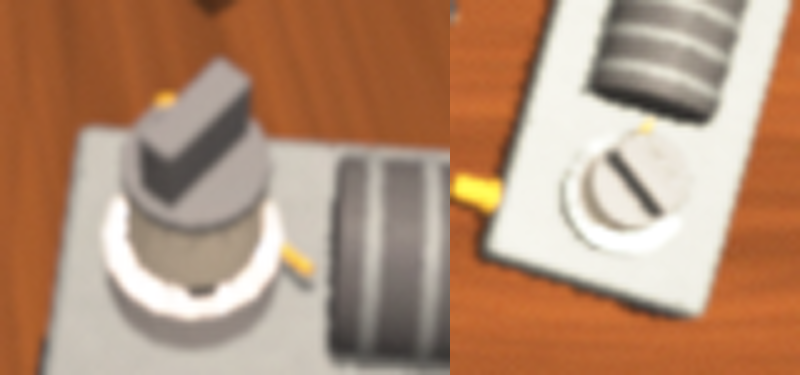

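View pics/tf.png

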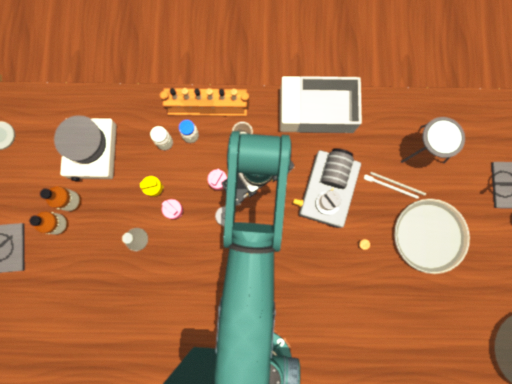

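The cap is at z≈0.148, so the underside is about 18 mm below the rim, and the tab is at ≈37° after a 50° turn. Next I'll measure how far the pin moved against the first picture.

```bash
python3 -c "
from h import *
s=snap('side')
for f in('side0.png','sf.png'):
    im=cv2.imread('pics/'+f)[278:300,266:286]; im=cv2.resize(im,None,fx=8,fy=8,interpolation=cv2.INTER_CUBIC); h=cv2.cvtColor(im,cv2.COLOR_BGR2HSV)
    m=((h[...,0]>10)&(h[...,0]<35)&(h[...,1]>110)).astype(np.uint8)
    n,l,st,c=cv2.connectedComponentsWithStats(m); i=1+np.argmax(st[1:,4]); yy,xx=np.where(l==i)
    W=np.array([ray(s,(x+.5)/8-.5+266,(y+.5)/8-.5+278,.077)[:2] for x,y in zip(xx,yy)])-[.5206,-.2113]
    r=np.hypot(*W.T); print(f,st[i],'r',np.percentile(r,[1,50,99])*1e3,np.degrees(np.arctan2(*W.mean(0)[::-1])))
    cv2.imwrite('pics/pin_'+f,cv2.resize(im,None,fx=3,fy=3))
"
```

```text
side0.png [ 45  77  32  31 664] r [39.14425343 43.18562074 47.3594475 ] -15.48192706818461
sf.png [ 45  77  46  41 999] r [39.40274015 45.07852487 51.40978434] -17.443271757005334
```

```bash
python3 -c "
from h import *
s=snap('side')
a=cv2.imread('pics/side0.png')[235:310,205:305];b=cv2.imread('pics/sf.png')[235:310,205:305]
L=[('0',cv2.resize(a,None,fx=8,fy=8,interpolation=cv2.INTER_CUBIC))]+[(k,cv2.imread(f'pics/c{k}.png')) for k in(9,10,11,12,13,14)]+[('f',cv2.resize(b,None,fx=8,fy=8,interpolation=cv2.INTER_CUBIC)),('now',cv2.resize(s['img'][235:310,205:305],None,fx=8,fy=8,interpolation=cv2.INTER_CUBIC))]
for k,im in L:
    h=cv2.cvtColor(im,cv2.COLOR_BGR2HSV); m=((h[...,0]>10)&(h[...,0]<35)&(h[...,1]>110)).astype(np.uint8); m[:390]=0;m[:,:520]=0;m[500:]=0;m[:,620:]=0
    yy,xx=np.where(m)
    W=np.array([ray(s,(x+.5)/8-.5+205,(y+.5)/8-.5+235,.077)[:2] for x,y in zip(xx,yy)])-[.5206,-.2113]
    d=W@[np.cos(-.3),np.sin(-.3)]; print(k,len(d),np.percentile(d,[1,97,99,100])*1e3)
"
```

```text
0 664 [39.05542288 47.0635055  47.35417634 47.615801  ]
9 632 [40.12525262 48.24118486 48.59645663 48.74088023]
10 340 [39.65500077 46.25366269 46.47357458 46.59693007]
11 574 [39.44647229 46.80779166 47.10206082 47.36537604]
12 1335 [39.42847815 51.57062296 52.03406469 52.34024894]
13 1325 [39.19687733 51.47567977 52.01517555 52.40594423]
14 1164 [39.09540671 50.58771777 51.02562125 51.35363622]
f 999 [39.25163574 50.88591335 51.28720064 51.57095568]
now 997 [39.25123624 50.88692402 51.28753475 51.57095568]
```

```bash
python3 -c "
from h import *
t=snap('top')
fr=[snap('top')['img'].astype(float) for _ in range(4)]
now=np.mean(fr,0).astype(np.uint8)
def ang(img,u0,v0,z,th):
    r=13;im=cv2.resize(cv2.cvtColor(img,cv2.COLOR_BGR2GRAY)[v0-r:v0+r,u0-r:u0+r],None,fx=8,fy=8,interpolation=cv2.INTER_CUBIC)
    m=(im<th).astype(np.uint8); n,l,st,c=cv2.connectedComponentsWithStats(m)
    for i in range(1,n):
        if 600<st[i,4]<4000:
            yy,xx=np.where(l==i); W=np.array([ray(t,(x+.5)/8-.5+u0-r,(y+.5)/8-.5+v0-r,z)[:2] for x,y in zip(xx,yy)])
            w,V=np.linalg.eigh(np.cov(W.T)); print(th,st[i],np.degrees(np.arctan2(V[1,1],V[0,1]))%180,np.sqrt(w*12)*1e3)
for th in(90,110,130,150):
    print('init');ang(cv2.imread('pics/top0.png'),184,177,.095,th)
    print('fin');ang(now,328,201,.165,th)
"
```

```text
init
fin
init
110 [  58  173  108   31 1514] 87.34410453504081 [ 9.11969588 41.41841198]
fin
110 [  81   56   75   93 1276] 37.4526571358071 [ 4.42590921 43.52489156]
init
130 [  52   83  102   50 1233] 115.6241343268452 [ 4.87081968 43.30220769]
fin
130 [  78   53   82   99 1876] 37.43923649569015 [ 6.14407706 45.74084385]
init
150 [  48   80  109   55 1798] 115.51874074317105 [ 6.61681222 45.96079349]
fin
150 [  75   51   87  103 2432] 37.54437612311685 [ 7.65417616 47.42698059]
```

The tab angle is about 37.5–38°. That matches both where the twist torque started (≈38°) and the slot angle minus 0.87 rad (37.4°), and the pin is about 4 mm out. The arm is clear, so I'll hand in.

```bash
python3 -c "
from h import *
print(robot.close_job())"
```

```text
the job is handed in; nothing more can be done
None
```

The drying cartridge is in the pump's bayonet socket, twisted clockwise to its stop and let go. I handed the job in at about 17 s; no verdict was reported.

- **Fit:** I gripped the tab, carried the cartridge over at about 150 mm, and lined its lugs up with the slots seen in the side view. It met only the spring on the way down (about 5.5 N rising to 9 N). I turned it about 50° until the twist torque reached about 0.7 N·m with the pin no longer moving. I then let the spring seat the lugs under the lip, opened the gripper and backed away.
- **Last checks:**
  - **Seat:** The underside measured about 18 mm below the rim (nominal 19, allowed 16.5 to 25.5). The cartridge looked upright and centred to within about 2 mm.
  - **Twist:** The tab stood at about 37.5°, which matches both the expected stop (37.4°) and where the torque began (about 38°).
- **Least certain:** The pin measured about 4.0 mm out, against a nominal 5 mm and a required 3.5 mm. One camera pixel is about 2 mm there, so that reading is good to roughly 1 mm. I relied on the tab angle and torque to confirm the stop.
- **Bystanders:** The bystanders I could see in the last top view stood where they began; the arm partly hid the beaker and the spent canister.

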